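# Index the plant stage to the tagged pot and hold the lock pin home

### The job

Bring the yellow-tagged pot under the lens of the plant stage: on the camera's keypad first press the green key right down and let it up, then press the yellow key right down and let it up, leaving the red key alone. Then pull the blue knob of the stage's lock plunger up, slide the pot carrier by it to the next hole on the side that brings the tagged pot under the lens, and let the pin go fully home in that hole. Finish while still holding the knob with the pin home, not letting go, with the pots upright in the carrier and the brown bottle, round dish and orange tray left where they are.

Things in the scene. Friction and masses are not known exactly. Their poses are not given: they have to be found in the camera images.
- stage: Fixed stage: grey base 270 x 340 x 8 mm with an aluminium index bar. Origin on the bench under the bar's middle hole; z up, y along the bar (slide direction), x towards the pots and the lens column. The bar (30 mm wide, top 22 mm above the bench) has 12 mm holes at y = -120, -60, 0, 60, 120 mm. The carrier's pot tray begins at x = 110 mm, 46 mm high; pot rims at 69 mm, leaves to 90 mm, tag to 101 mm.
- carrier (a joint): Slide of the white pot carrier (0.5 kg; it bears three pots and the lock plunger) along the stage's +y, m. 0: pin in the middle hole, where it starts locked; +0.060 and -0.060: the next hole on either side. Stops at +-0.125. Drag about 1.5 N. The pin has about 1 mm of play in a hole; its round nose centres itself from up to 3 mm off.
- plunger (a joint): Lift of the lock plunger in the carrier, m. 0: pin fully home in a hole; grows as it is pulled up, to a stop at 0.018. The pin goes 12 mm deep, so from 0.012 up the carrier is free. A spring pushes it down with 4 N at 0 and 8.5 N at the stop; between holes the pin rests on the bar at about 0.012.
- knob (a point): Centre of the plunger's blue round knob, 32 mm diameter, 25 mm tall, upright axis. With the pin home it is 97.5 mm above the bench, and the knob's underside is 2 mm above a dark tube 22 mm wide. It rides with carrier and plunger; free all round for fingers from above.
- pot_tag_center (a point): Centre (half-way up) of the black square pot, 50 x 50 x 40 mm, about 70 g, of seedlings that bears the flat yellow tag (34 x 24 mm, 72 mm above its underside). It stands loose in the left or the right cell of the carrier's tray, 60 mm along the slide from the middle pot, its underside 29 mm above the bench.
- pot_mid_center (a point): Centre of an untagged pot of the same kind in the middle cell, under the lens at the start.
- pot_plain_center (a point): Centre of an untagged pot of the same kind in the remaining end cell.
- lens_spot (a point): Point on the upright lens axis at 74 mm above the bench, fixed on the stage at its x = 140 mm, y = 0. The white lens barrel there is 52 mm wide, from 112 to 168 mm above the bench; behind it, to stage x = 233 mm, an arm and a black column 36 mm wide rise to 163 mm. The tagged pot must come centrally under the lens.
- key_green_top (a point): Centre of the top face of the round green key, 28 mm diameter, about 48 mm above the bench when up. Three such spring keys stand in a row 55 mm apart, in any order of colour, on a grey keypad 180 x 75 x 30 mm. Pressed straight down.
- key_yellow_top (a point): The same for the yellow key.
- key_red_top (a point): The same for the red key, which is not to be pressed.
- key_green (a joint): Travel of the green key, m: 0 up, 0.006 fully down. Springs back; 1.5 N to start, 5 N fully down.
- key_yellow (a joint): Travel of the yellow key, as for green.
- key_red (a joint): Travel of the red key, as for green.
- bottle_center (a point): Centre of a loose brown bottle, 60 mm diameter, 140 mm tall: bystander.
- dish: Loose round pale dish with lid, 90 mm diameter, 15 mm tall, origin at its underside: bystander.
- tray: Loose orange open tray, 200 x 140 x 30 mm, origin at its underside: bystander.
Things that resemble listed ones, but are neither listed nor needed, are in the scene too. What is shaped like the part that bears pot_mid_center but pink is not meant.

How it is judged:
On the way, in this order (a step that is already met when the one before it is completed fails the run):
1. the green key is pressed right down, yellow up, pin still home (value of joint key_green above 0.0045 m and value of joint key_yellow below 0.002 m and value of joint plunger below 0.004 m), for 0.05 s.
2. green is up again and the yellow key is pressed right down, pin still home (value of joint key_green below 0.002 m and value of joint key_yellow above 0.0045 m and value of joint plunger below 0.004 m), for 0.05 s.
3. both keys up, the plunger is pulled clear of the middle hole by the fingers (value of joint each of key_green, key_yellow below 0.002 m and value of joint plunger above 0.01 m and value of joint carrier between -0.03 and 0.03 m and contact force between the fingers and plunger above 1 N), for 0.05 s.
At the end, for the whole second after the job is handed in: Carrier at rest, locked one hole (60 mm, within 4 mm) along, tagged pot within 10 mm of the lens axis; plunger within 2 mm of fully home and still held by the fingers (over 2 N); green and yellow keys up; all three pots upright in the carrier ((value of joint carrier between 0.056 and 0.064 m or value of joint carrier between -0.064 and -0.056 m) and horizontal distance between pot_tag_center and lens_spot below 0.01 m and value of joint each of plunger, key_green, key_yellow below 0.002 m and contact force between the fingers and plunger above 2 N and velocity of joint carrier between -0.01 and 0.01 m/s and angle between each of pot_tag_center, pot_mid_center, pot_plain_center's own z axis and vertical below 0.15 rad and height (world z) of each of pot_tag_center, pot_mid_center, pot_plain_center below 0.058 m); the arm keeps its last pose, push and grip.
It fails at once if the red key is pressed (value of joint key_red above 0.003 m).
It fails at once if green and yellow are down together (value of joint each of key_green, key_yellow above 0.003 m).
It fails at once if a bystander is moved more than 30 mm (distance of any of bottle_center, dish, tray from where it was at the start of the episode above 0.03 m).
It fails at once if a pot is tipped (angle between any of pot_tag_center, pot_mid_center, pot_plain_center's own z axis and vertical above 0.4 rad).
It also fails if it takes over 48 s, if anything falls off the work surface, if the arm or the gripper's body presses on something with over 40 N, if the wrist force passes 120 N, or if a joint passes its speed limit or range.

### The arm

A 6-joint arm with a two-finger parallel gripper is mounted at the origin on the work surface. World frame = base frame: x ahead of the robot, y to its left, z up, the work surface at z = 0. Lengths are in m, angles in rad, forces in N, time in s.
With the tool pointing down it reaches from about 0.3 to 0.875 m from the base axis. Payload 4.2 kg.
Tool frame: the origin (TCP) lies at the very end of the fingers, on their centre line; the grasp point (between the pads) lies robot.tcp_to_grasp behind it (robot.tcp_to_grasp is the distance from the TCP to the grasp point, in m); z points along the fingers, y is the direction in which the jaws open and shut (so a half turn about z gives the same grasp; the last joint's range is limited). The gripper opens to 85 mm and grips with 20 to 120 N. Pads are 22 mm wide; open, the fingers measure 114 mm over their backs; the gripper's body (76 mm by 85 mm) begins 54 mm behind the grasp point. The pads swing forward as they close: fully open they stand 13 mm farther back than shut.
Start: joints at [-0.02, 0.32, 1.565, -0, 1.257, -0.02], TCP at [0.575, 0, 0.198] pointing down, gripper open.
Joint ranges: [-3.11, 3.11], [-0.84, 2.01], [0.21, 2.61], [-1.34, 4.49], [0.05, 2.63], [-2.56, 2.56]. Speed limits (rad/s): [2.57, 2.57, 3.14, 3.14, 3.14, 3.14].

### API

Orientations are given as a rotation vector (axis times angle).
In Python, from plant import robot gives the robot as it stands. The module is installed in compiled form; this text tells all that it offers.
- The arm moves only by the shell command python3 -m pendant 'ROWS' [OPENING] [FORCE]. ROWS is a JSON object of lists of equal length, an entry for each row: "dp": the shift along the world's x, y, z scaled (see below), a list of three; "angular": the turn, a rotation vector about the world's x, y, z scaled (see below), a list of three. A call has 1 to 8 rows; each row shifts and turns the commanded pose from where the row before left it; what a row does not reach is not made up. The controller multiplies each number of a shift by 40 mm and each number of a turn by 0.12 rad. A row lasts 1/12 s, in which the tool goes at most 41.7 mm and 7.16 degrees, less where a joint would pass 70% of its speed; a pose out of reach is approached as far as the arm can. A call with a number of a shift or a turn outside -1 to 1 is refused whole. A call with a gripper value outside its range is refused whole. OPENING is the opening, from 0 (shut) to 1 (fully open), set as the call begins (- or left out, the last holds). The fingers move at their own pace and stop on an object; FORCE is the grip in N (left out, the last holds). Time passes only in rows, so rows that do not move let the fingers close. It gives the time, the measured TCP pose, the force and the opening at its end, in the units of the state.
- robot.sense(): the state, without advancing time (a new reading comes with each control period).
- robot.camera(name): name is "scene" or "side" or "wrist"; returns the picture (400x640x3 uint8, red, green, blue); there is no depth.
- robot.calibration(name): a dict with "fx", "fy", "cx", "cy" (pixels), "extrinsics" (4x4, takes a point from camera to world coordinates); the wrist camera has in their place "hand_eye" (4x4, takes a point from camera to tool coordinates, whose origin is the TCP and whose axes are the flange's). Camera axes: x right, y down, z forward; pixel columns grow to the right and rows downward; lengths in m; the calibration is good to about 2 mm. A picture is of the moment at which its call begins: read the wrist's pose just before it. calibration takes no time and is no camera call.
- robot.hand_in(): hands the job in, once; it reports no verdict.
Trained networks look in the newest picture that a camera, given by its name, has taken for a name from the list of things; names that differ only in an ending like _2 or _b are one class to them, and where a whole thing is asked for, a point or a joint stands for the part that bears it (a point fixed in the world has none). Each returns a list of dicts, best first, with "score" (0 to 1); they miss things now and then, are a little off and sometimes report something else, mostly with a low value. They report only what shows in the picture. A call takes as long as a camera call. They do not tell look-alikes from the thing itself.
- robot.search_frame(label, camera): "centre" ([x, y, z] in m, in world coordinates, good to about 4 mm: the middle of the surface that is visible of it).
- robot.trace(label, camera): "region" (400x640 bool, what is visible of it).
The state is a dict: "t": time; "qpos": joint angles; "joint_vel": joint speeds; "joint_efforts": joint torques, N m; "position": TCP position; "orientation": TCP orientation; "force": force on the tool from outside, world axes, zero at the start; "ft_torque": the same for the moment, N m; "width": finger opening in m.
Only numpy, scipy, OpenCV 4.12 (cv2) and the standard library are available. Lean on these libraries where they do the work, as an engineer would, in place of code of your own. Each camera call takes 0.05 s, during which the arm holds its last target. There are 200 camera calls.

## Working session

There is one attempt and no reset: what is moved stays moved. The work goes in short steps, Python scripts to look and compute and a shell command to move; the robot and the scene stay as the last step left them, time stands still between calls to the robot, and variables do not carry over. Pictures are saved under pics/ and viewed, about 8 in all and at most 12, crops included, and the job is handed in when it is done.

```bash
mkdir -p pics
cat > h.py <<'E'
import numpy as np, cv2
from plant import robot
def save(n,f,crop=None,s=1):
    im=robot.camera(n)[:,:,::-1]
    if crop: im=im[crop[1]:crop[3],crop[0]:crop[2]]
    cv2.imwrite('pics/'+f,cv2.resize(im,None,fx=s,fy=s,interpolation=cv2.INTER_CUBIC))
def proj(n,p):
    c=robot.calibration(n);T=np.linalg.inv(c['extrinsics']);q=T[:3,:3]@np.array(p)+T[:3,3]
    return c['fx']*q[0]/q[2]+c['cx'],c['fy']*q[1]/q[2]+c['cy']
def ray(n,u,v,z):
    c=robot.calibration(n);T=c['extrinsics'] if n!='wrist' else None
    d=T[:3,:3]@np.array([(u-c['cx'])/c['fx'],(v-c['cy'])/c['fy'],1]);o=T[:3,3]
    return o+d*(z-o[2])/d[2]
E
python3 - <<'E'
from h import *
print(robot.sense(),robot.tcp_to_grasp)
for n in ['scene','side']:
    save(n,n+'0.png')
    for l in ['stage','knob','pot_tag_center','pot_mid_center','pot_plain_center','key_green_top','key_yellow_top','key_red_top','bottle_center','dish','tray']:
        for r in robot.search_frame(l,n)[:4]: print(n,l,round(r['score'],2),np.round(r['centre'],3),np.round(proj(n,r['centre'])))
E
```

```text
{'t': 0.0, 'qpos': array([-2.00017699e-02,  3.20319033e-01,  1.56566150e+00, -7.15845753e-06,
        1.25743214e+00, -1.99743442e-02]), 'joint_vel': array([-0.0002854 , -0.00054914, -0.00179705,  0.00237921,  0.00085659,
        0.0017585 ]), 'joint_efforts': array([ 7.05825660e-04, -4.15526962e+01, -2.34157133e+01, -1.88356019e-06,
        8.09230405e-03,  1.54784908e-05]), 'position': array([5.74460801e-01, 8.13859762e-06, 1.96873551e-01]), 'orientation': array([-2.22054433e+00, -2.22048835e+00,  1.98761715e-03]), 'force': array([-0.28847559,  0.9629234 , -0.06877911]), 'ft_torque': array([ 0.00285085, -0.01819671,  0.0375862 ]), 'width': 0.08533561695803382} 0.0187
scene stage 0.97 [ 0.644 -0.092  0.014] [341. 242.]
scene stage 0.17 [ 0.326 -0.362  0.077] [187. 210.]
scene knob 0.42 [ 0.49  -0.064  0.106] [311. 184.]
scene pot_tag_center 0.41 [ 0.623 -0.026  0.069] [354. 212.]
scene pot_mid_center 0.79 [ 0.635 -0.077  0.072] [343. 222.]
scene pot_mid_center 0.69 [ 0.825 -0.127  0.04 ] [383. 283.]
scene pot_mid_center 0.4 [0.45  0.332 0.052] [396. 145.]
scene pot_plain_center 0.85
[... 533 characters left out ...]
 tray 0.74 [ 0.483 -0.495  0.004] [173. 288.]
scene tray 0.34 [ 0.491 -0.064  0.105] [311. 185.]
side stage 0.77 [ 0.581 -0.038  0.008] [313. 231.]
side knob 0.59 [ 0.482 -0.048  0.105] [346. 208.]
side pot_tag_center 0.61 [0.627 0.006 0.069] [295. 228.]
side pot_mid_center 0.88 [ 0.812 -0.095  0.038] [240. 207.]
side pot_mid_center 0.71 [ 0.614 -0.057  0.07 ] [302. 212.]
side key_green_top 0.57 [0.504 0.338 0.056] [328. 336.]
side key_yellow_top 0.67 [0.556 0.342 0.052] [306. 337.]
side key_yellow_top 0.53 [0.504 0.342 0.05 ] [328. 339.]
side bottle_center 0.94 [ 0.304 -0.337  0.071] [406. 155.]
side dish 0.69 [0.31  0.212 0.014] [406. 307.]
side tray 0.61 [ 0.48  -0.505  0.011] [354. 137.]
```

View pics/scene0.png

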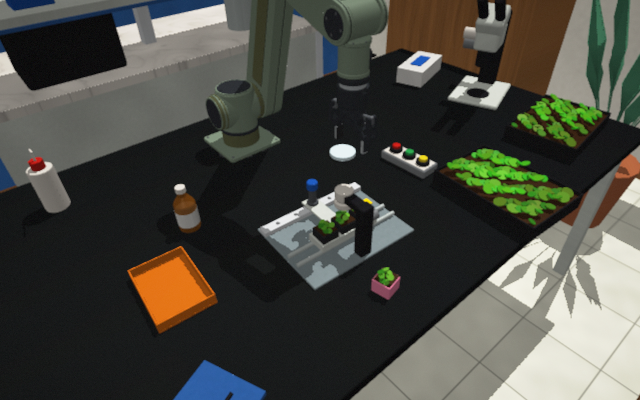

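View pics/side0.png

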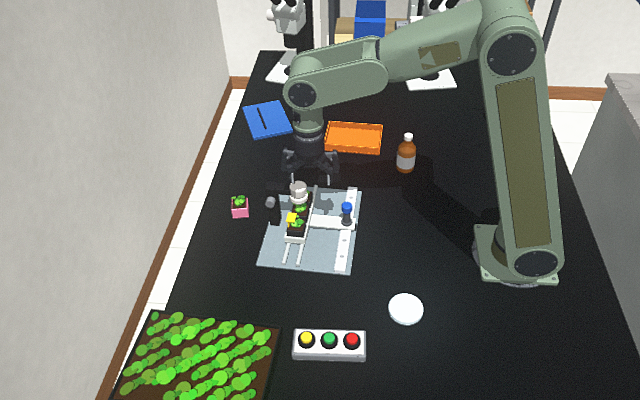

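The scene view shows the knob at (312,184) and the lens barrel near (345,192). The keys are red (396,146), green (410,153) and yellow (423,159). The side view shows the tag at (292,217), at the +y end, and the knob at (347,208).

Possible look-alikes:
- **Pots:** the pink pot, scene (386,283) and side (239,206), against the black pots.
- **Knob:** the blue knob against the blue notebook (220,385), the blue device mark (420,61) and the red bottle cap (37,163).
- **Yellow key:** the yellow key against the yellow tag.

Next I'll measure with rays from both cameras and check in a crop.

```bash
cat > m.py <<'E'
from h import *
def tri(a,b):
    A=np.zeros((3,3));B=np.zeros(3)
    for n,(u,v) in (('scene',a),('side',b)):
        o=robot.calibration(n)['extrinsics'][:3,3];d=ray(n,u,v,0)-o;d/=np.linalg.norm(d);P=np.eye(3)-np.outer(d,d);A+=P;B+=P@o
    return np.linalg.solve(A,B)
def blob(n,lo,hi,box):
    im=cv2.cvtColor(robot.camera(n),cv2.COLOR_RGB2HSV);x0,y0,x1,y1=box
    m=cv2.inRange(im[y0:y1,x0:x1],lo,hi);ys,xs=np.nonzero(m)
    return (xs.mean()+x0,ys.mean()+y0,len(xs))
E
python3 - <<'E'
from m import *
C={'knob':((105,130,40),(130,255,255),(300,172,325,198),(335,196,358,220)),
'green':((50,120,40),(85,255,255),(402,146,418,160),(318,329,340,350)),
'yellow':((20,130,60),(35,255,255),(415,152,431,168),(296,329,318,350)),
'red':((0,130,60),(8,255,255),(388,138,404,153),(341,329,363,350)),
'tag':((20,130,60),(35,255,255),(355,190,380,215),(280,205,303,226))}
for k,(lo,hi,b1,b2) in C.items():
    a=blob('scene',lo,hi,b1);b=blob('side',lo,hi,b2);p=tri(a[:2],b[:2])
    print(k,np.round(a,1),np.round(b,1),np.round(p,4),np.round(proj('scene',p),1),np.round(proj('side',p),1))
A=robot.camera('side')[170:290,240:380,::-1];B=robot.camera('scene')[165:295,250:425,::-1]
A=cv2.resize(A,(700,600),interpolation=2)
cv2.imwrite('pics/c1.png',A)
cv2.imwrite('pics/c2.png',cv2.resize(B,(788,585),interpolation=2))
E
```

```text
knob [311.6 184.5 142. ] [346.4 207.4 105. ] [ 0.4832 -0.0569  0.098 ] [311.6 184.5] [346.4 207.4]
green [409.3 151.7  57. ] [328.6 337.8 111. ] [0.5031 0.3376 0.0477] [409.1 151.6] [328.3 337.9]
yellow [422.7 158.5  66. ] [305.8 337.2 118. ] [0.5578 0.3396 0.0469] [422.6 158.4] [305.7 337.3]
red [396.  145.1  54. ] [351.6 338.5 114. ] [0.4474 0.3353 0.0483] [395.9 145.1] [351.5 338.5]
tag [367.1 200.8  30. ] [290.9 217.7  95. ] [0.6387 0.0017 0.1035] [366.2 200.4] [290.1 218.1]
```

View pics/c1.png

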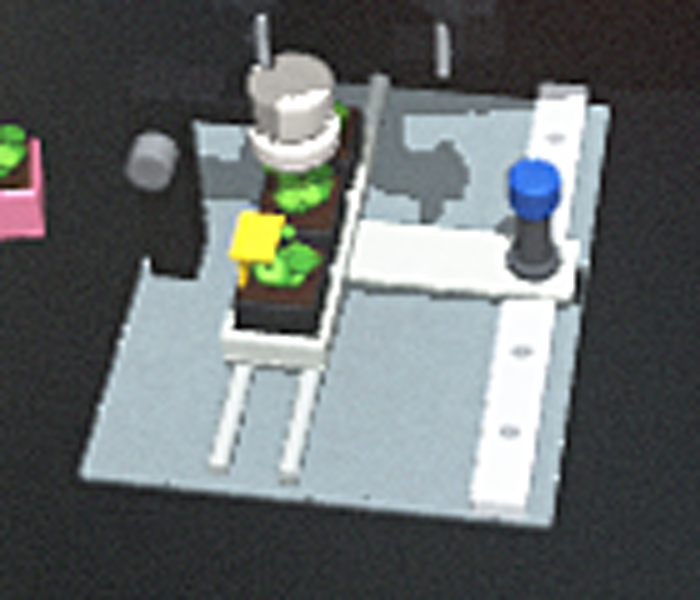

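View pics/c2.png

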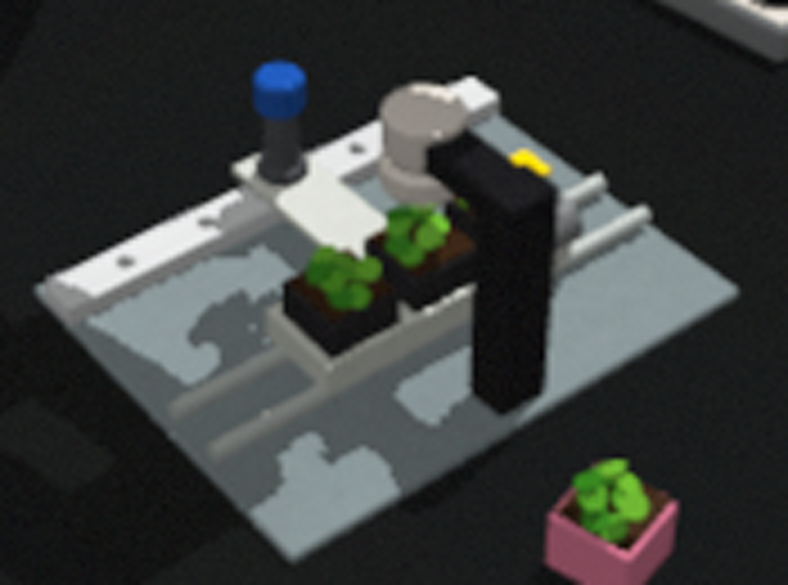

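The crops confirm the choice: the blue knob is on the dark tube above the bar, and the tagged pot is in the +y cell beside the middle pot under the lens. So the slide goes towards world -y. I'll press the keys first with the fingers shut, and work out the slide direction from the bar holes.

```bash
python3 - <<'E'
from m import *
a=[ray('side',*p,.022)[:2] for p in [(351,197.6),(344.4,240.4),(341.8,256.2)]]
b=[ray('scene',*p,.022)[:2] for p in [(277.8,223),(296,214.3),(329.3,198.1)]]
print(np.round(a,4).tolist(),np.round(b,4).tolist())
for q in (a,b):
    d=q[-1]-q[0];print(np.arctan2(-d[0],d[1]))
E
python3 -m pendant '{"dp":[[-0.2,0.9,0],[-0.2,0.9,0],[-0.2,0.9,0],[-0.2,0.9,0],[-0.2,0.9,0],[-0.2,0.9,0],[-0.2,0.9,0],[-0.2,0.9,0]],"angular":[[0,0,0],[0,0,0],[0,0,0],[0,0,0],[0,0,0],[0,0,0],[0,0,0],[0,0,0]]}' 0 40
python3 -m pendant '{"dp":[[-0.1,0.62,-0.4],[-0.1,0.62,-0.4],[0,0,-0.8],[0,0,-0.8],[0,0,-0.6],[0,0,0]],"angular":[[0,0,0],[0,0,0],[0,0,0],[0,0,0],[0,0,0],[0,0,0]]}'
```

```text
[[0.475, -0.1765], [0.4848, 0.003], [0.4885, 0.0623]] [[0.4782, -0.1767], [0.4823, -0.1163], [0.4894, 0.0024]]
-0.05644363318422216
-0.06242907720608687
t: 2.47
position: [0.5104, 0.2897, 0.1979]
orientation: [2.221, 2.221, 0.001]
force: [0.7, 0.2, 1.0]
width: 0.0001
t: 2.97
position: [0.4995, 0.3357, 0.0724]
orientation: [-2.219, -2.22, 0.017]
force: [-0.6, 0.0, -0.7]
width: -0.0003
```

```bash
python3 -m pendant '{"dp":[[0.05,0.03,-0.4],[0,0,-0.2],[0,0,-0.1],[0,0,-0.05],[0,0,0],[0,0,0]],"angular":[[0,0,0],[0,0,0],[0,0,0],[0,0,0],[0,0,0],[0,0,0]]}'
python3 - <<'E'
from h import *
save('side','p1.png',(260,270,400,390),5)
E
```

```text
t: 3.47
position: [0.5055, 0.339, 0.0487]
orientation: [2.221, 2.221, 0.002]
force: [0.4, 1.9, 1.4]
width: 0.0001
```

View pics/p1.png

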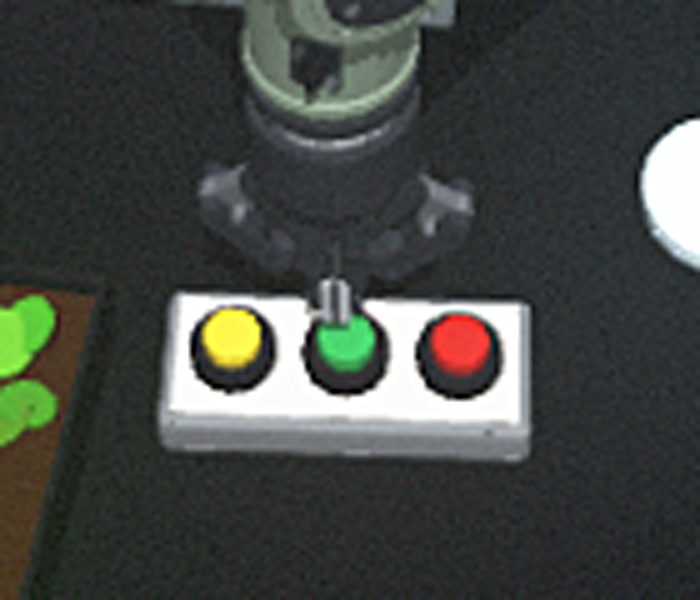

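Run:
```python
from h import *
s=robot.sense();p=s['position'];print(p,s['force'],s['t'])
for d in ([0,0,0],[0,.011,0],[0,0,.013]):
    u=proj('side',p+np.array(d));print((u[0]-260)*5,(u[1]-270)*5)
```

```text
[0.50551286 0.33905264 0.04873151] [ 0.09430601 -0.37807146  0.20719531] 3.5167
336.3108964335413 340.84587737879247
334.34480716822833 361.3699628538757
335.85220761924603 326.5090183973538
```

```bash
python3 -m pendant '{"dp":[[0,0,0],[0,0,0]],"angular":[[0,0,0],[0,0,0]]}'; python3 -m pendant '{"dp":[[0,0,-0.1],[0,0,0],[0,0,0]],"angular":[[0,0,0],[0,0,0],[0,0,0]]}'
python3 - <<'E'
from h import *
a=robot.camera('wrist')[:,:,::-1];cv2.imwrite('pics/p2.png',a)
print(robot.calibration('wrist'))
E
```

```text
t: 3.68
position: [0.5053, 0.3389, 0.0483]
orientation: [2.221, 2.221, 0.002]
force: [0.1, -0.1, 0.1]
width: 0.0
t: 3.93
position: [0.5048, 0.3386, 0.0434]
orientation: [-2.221, -2.221, 0.001]
force: [-0.5, -0.4, -0.7]
width: 0.0
{'fx': 288.4146183818369, 'fy': 288.4146183818369, 'cx': 318.4555982481793, 'cy': 196.07416760592173, 'hand_eye': array([[ 9.49482846e-06, -9.56318930e-01, -2.92325339e-01,
         7.51851185e-02],
       [ 9.99999702e-01, -2.16711116e-04,  7.41433394e-04,
        -6.96694336e-04],
       [-7.72396941e-04, -2.92325259e-01,  9.56318643e-01,
        -1.75744406e-01],
       [ 0.00000000e+00,  0.00000000e+00,  0.00000000e+00,
         1.00000000e+00]])}
```

View pics/p2.png

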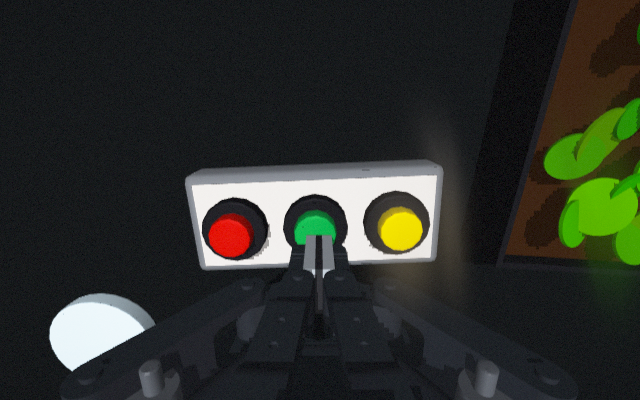

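The wrist view shows the shut fingertips at (320,236), over the green key at (316,226). There is no contact force yet, so I'll lower until I feel the key.

```bash
python3 -m pendant '{"dp":[[0,0,-0.1],[0,0,0]],"angular":[[0,0,0],[0,0,0]]}'; python3 -m pendant '{"dp":[[0,0,-0.1],[0,0,0]],"angular":[[0,0,0],[0,0,0]]}';python3 -m pendant '{"dp":[[0,0,-0.1],[0,0,0]],"angular":[[0,0,0],[0,0,0]]}'
```

```text
t: 4.15
position: [0.5046, 0.3386, 0.039]
orientation: [-2.221, -2.221, 0.002]
force: [-1.2, 0.3, 0.3]
width: 0.0001
t: 4.32
position: [0.5046, 0.3385, 0.0349]
orientation: [-2.221, -2.221, 0.002]
force: [0.1, 0.6, -0.6]
width: -0.0002
t: 4.48
position: [0.5046, 0.3385, 0.031]
orientation: [-2.221, -2.221, 0.002]
force: [-0.0, 0.1, 0.8]
width: -0.0
```

```bash
for i in 1; do :; done; python3 -m pendant '{"dp":[[0,0,-0.08],[0,0,0]],"angular":[[0,0,0],[0,0,0]]}'; python3 -m pendant '{"dp":[[0,0,-0.08],[0,0,0]],"angular":[[0,0,0],[0,0,0]]}'
python3 - <<'E'
from h import *
a=robot.camera('wrist')[150:300,170:460,::-1];b=robot.camera('side')[300:370,270:390,::-1]
a=cv2.resize(a,(580,300),interpolation=2);b=cv2.resize(b,(514,300),interpolation=2)
cv2.imwrite('pics/p3.png',np.vstack([a,cv2.copyMakeBorder(b,0,0,0,66,0)]))
E
```

```text
t: 4.65
position: [0.5048, 0.3386, 0.028]
orientation: [-2.221, -2.221, 0.001]
force: [-0.2, -0.4, -0.5]
width: 0.0003
t: 4.82
position: [0.5047, 0.3386, 0.0248]
orientation: [-2.221, -2.221, 0.001]
force: [-0.5, 0.4, -0.8]
width: 0.0006
```

View pics/p3.png

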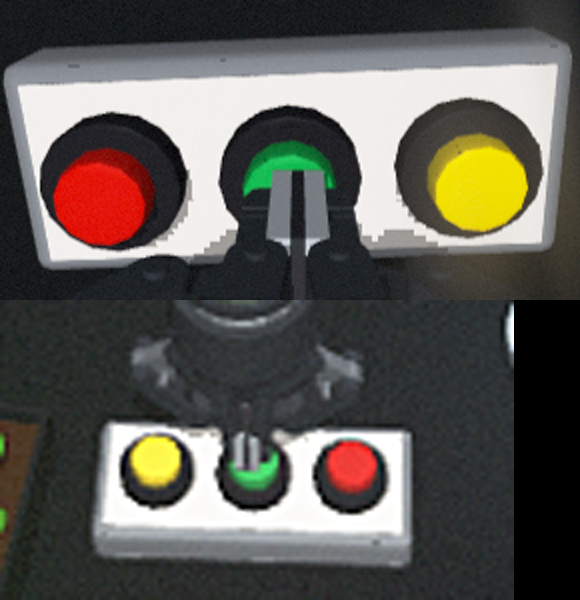

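The tips are at wrist crop (297,172), over the green key. There is still no force, so the real tips sit above the reported TCP. I'll continue down in small steps.

```bash
python3 -m pendant '{"dp":[[0,0,-0.08],[0,0,0]],"angular":[[0,0,0],[0,0,0]]}'; python3 -m pendant '{"dp":[[0,0,-0.08],[0,0,0]],"angular":[[0,0,0],[0,0,0]]}'; python3 -m pendant '{"dp":[[0,0,0]],"angular":[[0,0,0]]}'
python3 - <<'E'
from h import *
for i in range(3):
    robot.camera('side'); s=robot.sense(); print(s['t'],s['position'],s['force'],s['qpos'])
E
```

```text
t: 5.08
position: [0.5048, 0.3386, 0.0217]
orientation: [-2.221, -2.221, 0.001]
force: [-0.1, -1.0, -0.1]
width: 0.0
t: 5.25
position: [0.505, 0.3388, 0.0185]
orientation: [2.221, 2.221, -0.0]
force: [0.8, -0.2, 0.8]
width: 0.0003
t: 5.33
position: [0.505, 0.3387, 0.0188]
orientation: [2.221, 2.221, -0.0]
force: [0.3, 0.6, -0.2]
width: -0.0003
5.3833 [0.50494935 0.33873366 0.01883417] [-0.04001408  0.28375049 -0.65651355] [ 5.72021586e-01  5.28656607e-01  1.71817478e+00 -1.29729850e-04
  8.94966572e-01  5.72064975e-01]
5.4333 [0.5049875  0.33877741 0.0189315 ] [-0.34260393 -0.13802835  0.21020343] [ 5.72019442e-01  5.28538209e-01  1.71809288e+00 -6.62404429e-05
  8.94996225e-01  5.72085402e-01]
5.4833 [0.50498703 0.33879316 0.01892996] [-0.68858808 -0.01051031 -0.29613282] [ 5.72025560e-01  5.28542893e-01  1.71808865e+00 -3.06116665e-05
  8.94978915e-01  5.72051466e-01]
```

Run:
```python
from h import *
a=robot.camera('wrist')[150:300,170:460,::-1];b=robot.camera('side')[300:370,270:390,::-1]
a=cv2.resize(a,(580,300),interpolation=2);b=cv2.resize(b,(514,300),interpolation=2)
cv2.imwrite('pics/p4.png',np.vstack([a,cv2.copyMakeBorder(b,0,0,0,66,0)]))
```

```text
(no output)
```

View pics/p4.png

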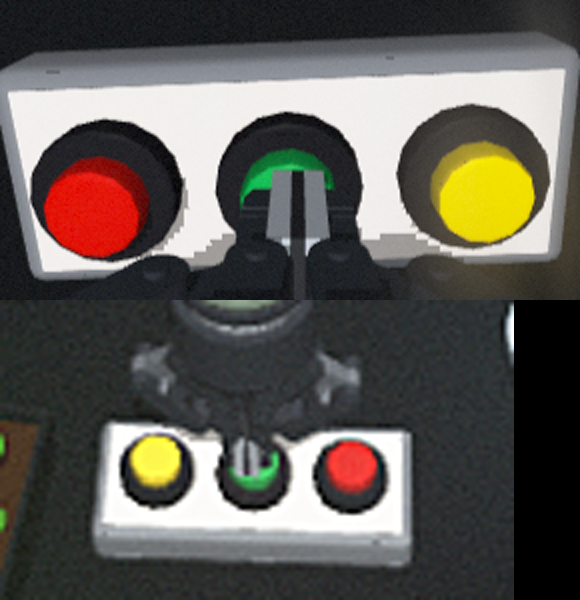

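The green key still looks up in both views (key offset from its ring matches yellow), and the tip shadow shows the fingers still above it. I'll continue down.

```bash
python3 -m pendant '{"dp":[[0,0,-0.08],[0,0,0]],"angular":[[0,0,0],[0,0,0]]}'; python3 -m pendant '{"dp":[[0,0,-0.08],[0,0,0]],"angular":[[0,0,0],[0,0,0]]}';  python3 - <<'E'
from h import *
for i in range(2):
    robot.camera('side'); s=robot.sense(); print(s['t'],s['position'],s['force'],s['joint_efforts'])
E
```

```text
t: 5.75
position: [0.5053, 0.339, 0.0157]
orientation: [2.221, 2.221, 0.001]
force: [0.4, -0.7, 3.5]
width: -0.0002
t: 5.92
position: [0.5053, 0.339, 0.0126]
orientation: [2.221, 2.221, 0.001]
force: [-0.8, -0.3, 4.7]
width: -0.0003
5.9667 [0.50535956 0.33899869 0.0128187 ] [-0.16799353 -0.43279335  4.70905261] [-2.66430562e-02 -4.48274267e+01 -1.70137703e+01 -5.70051925e-03
 -8.51500221e-02  2.62789210e-03]
6.0167 [0.5053557  0.33901267 0.01290879] [0.50879091 0.63231584 3.85758405] [-2.65770470e-02 -4.49097741e+01 -1.70552158e+01 -6.12338888e-03
 -5.64064120e-02  2.65885144e-03]
```

```bash
python3 -m pendant '{"dp":[[0,0,-0.07],[0,0,-0.05],[0,0,0]],"angular":[[0,0,0],[0,0,0],[0,0,0]]}'
```

```text
t: 6.27
position: [0.5055, 0.3391, 0.012]
orientation: [2.221, 2.221, 0.004]
force: [-6.4, -3.7, 26.6]
width: 0.0002
```

Contact started near reported z ≈ 0.018 with the key bottoming at 0.012 (26 N), so green is fully down. The tips are about 30 mm above the reported TCP. Now I'll lift and go to yellow, 54 mm along +x.

```bash
python3 -m pendant '{"dp":[[0,0,0],[0,0,0.4],[0,0,0.35],[0.67,0.01,0],[0.67,0.01,0],[0,0,0],[0,0,0]],"angular":[[0,0,0],[0,0,0],[0,0,0],[0,0,0],[0,0,0],[0,0,0],[0,0,0]]}'
python3 - <<'E'
from h import *
a=robot.camera('wrist')[150:300,100:480,::-1]
cv2.imwrite('pics/p5.png',cv2.resize(a,(760,300),interpolation=2))
E
```

```text
t: 6.85
position: [0.5591, 0.3392, 0.0369]
orientation: [-2.223, -2.22, 0.002]
force: [-1.1, -0.2, -0.3]
width: -0.0001
```

View pics/p5.png

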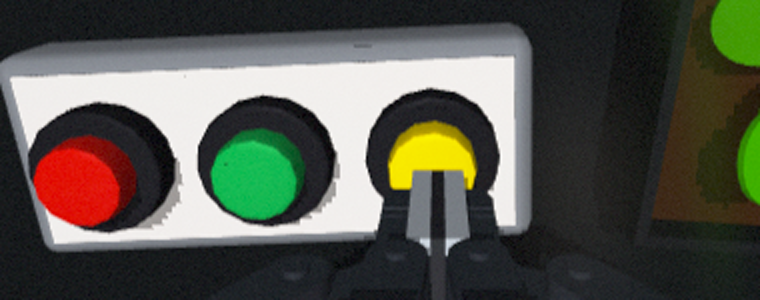

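Green is up again at (258,175), and the tips at (437,172) are over yellow. Pressing.

```bash
python3 -m pendant '{"dp":[[0,0,-0.35],[0,0,-0.15],[0,0,-0.1],[0,0,-0.05],[0,0,0]],"angular":[[0,0,0],[0,0,0],[0,0,0],[0,0,0],[0,0,0]]}'; python3 -m pendant '{"dp":[[0,0,-0.04],[0,0,0]],"angular":[[0,0,0],[0,0,0]]}'
```

```text
t: 7.32
position: [0.557, 0.3392, 0.0125]
orientation: [-2.22, -2.221, 0.004]
force: [-2.9, -1.9, 5.5]
width: 0.0002
t: 7.48
position: [0.5571, 0.3392, 0.0123]
orientation: [-2.221, -2.221, 0.003]
force: [-4.6, -2.8, 13.2]
width: -0.0001
```

Yellow bottomed at 13 N at the same height as green. Now I'll lift, fly to above the knob with the jaws opening, and check alignment with the wrist camera.

```bash
python3 -m pendant '{"dp":[[0,0,0],[0,0,0.5],[0,0,0.9],[0,0,0.9],[0,0,0.9],[-0.17,-0.8,0],[-0.17,-0.9,0],[-0.17,-0.9,0]],"angular":[[0,0,0],[0,0,0],[0,0,0],[0,0,0],[0,0,0],[0,0,0],[0,0,0],[0,0,0]]}' - 60
python3 -m pendant '{"dp":[[-0.17,-0.9,0],[-0.17,-0.9,0],[-0.17,-0.9,0],[-0.17,-0.9,0],[-0.17,-0.9,0],[-0.17,-0.9,0],[-0.17,-0.9,0],[-0.17,-0.9,0]],"angular":[[0,0,-0.5],[0,0,0],[0,0,0],[0,0,0],[0,0,0],[0,0,0],[0,0,0],[0,0,0]]}' 1
python3 -m pendant '{"dp":[[0.1,0.1,-0.3],[0,0,0],[0,0,0]],"angular":[[0,0,0],[0,0,0],[0,0,0]]}'
python3 - <<'E'
from h import *
import cv2
s=robot.sense();print(s['position'],s['force'])
im=robot.camera('wrist');cv2.imwrite('pics/w.png',im[:,:,::-1])
m=cv2.inRange(cv2.cvtColor(im,cv2.COLOR_RGB2HSV),(105,130,40),(130,255,255))
n,l,st,ce=cv2.connectedComponentsWithStats(m)
for i in range(1,n):
    if st[i,4]>80: print(st[i],ce[i])
c=robot.calibration('wrist');T=np.eye(4);T[:3,:3]=cv2.Rodrigues(s['orientation'])[0];T[:3,3]=s['position'];E=T@c['hand_eye'];I=np.linalg.inv(E)
for k in ([.4832,-.0569,.110],[.4832,-.0569,.0975]):
    q=I@np.array(k+[1]);print(k,c['fx']*q[0]/q[2]+c['cx'],c['fy']*q[1]/q[2]+c['cy'])
E
```

```text
t: 8.15
position: [0.5373, 0.2351, 0.1387]
orientation: [2.219, 2.224, 0.001]
force: [0.2, 0.4, -0.5]
width: -0.0001
t: 8.82
position: [0.4825, -0.0536, 0.1381]
orientation: [-2.286, -2.154, 0.0]
force: [0.6, -0.3, 0.7]
width: 0.0856
t: 9.07
position: [0.4869, -0.0482, 0.1258]
orientation: [-2.286, -2.152, 0.001]
force: [0.5, -0.2, 1.2]
width: 0.0856
[ 0.48694241 -0.04819895  0.12576095] [ 0.49213122 -0.18228347  1.21601062]
[ 294  202   43   48 1596] [314.7424812  225.48120301]
[0.4832, -0.0569, 0.11] 314.84801698823094 229.97845934102128
[0.4832, -0.0569, 0.0975] 315.05981123737854 223.34372684098406
```

View pics/w.png

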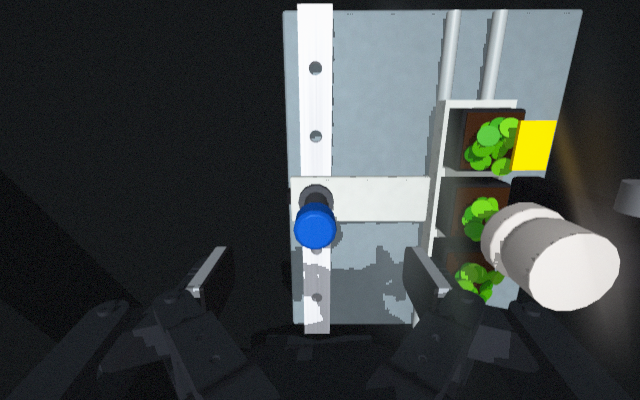

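The wrist view shows the knob at (315,226), where the triangulated position projects to within about 2 px. The tag pot at (535,145) is on the +y side. I'll centre, descend and close.

```bash
python3 -m pendant '{"dp":[[-0.09,-0.21,-0.4],[0,0,-0.6],[0,0,-0.5],[0,0,-0.3],[0,0,-0.1],[0,0,0],[0,0,0]],"angular":[[0,0,0],[0,0,0],[0,0,0],[0,0,0],[0,0,0],[0,0,0],[0,0,0]]}'
```

```text
t: 9.7
position: [0.4849, -0.0561, 0.0508]
orientation: [2.285, 2.155, 0.001]
force: [0.0, -0.0, 1.2]
width: 0.0853
```

```bash
python3 -m pendant '{"dp":[[-0.03,-0.02,0],[0,0,0],[0,0,0],[0,0,0],[0,0,0],[0,0,0],[0,0,0],[0,0,0]],"angular":[[0,0,0],[0,0,0],[0,0,0],[0,0,0],[0,0,0],[0,0,0],[0,0,0],[0,0,0]]}' 0 60
python3 - <<'E'
from h import *
a=robot.camera('wrist')[:,:,::-1][150:350,200:460];b=robot.camera('side')[170:240,280:371,::-1]
cv2.imwrite('pics/g.png',np.hstack([cv2.resize(a,(400,308)),cv2.resize(b,(400,308))]))
E
```

```text
t: 10.37
position: [0.4836, -0.0577, 0.0509]
orientation: [2.286, 2.153, 0.002]
force: [-0.2, 0.8, 6.2]
width: 0.0299
```

View pics/g.png

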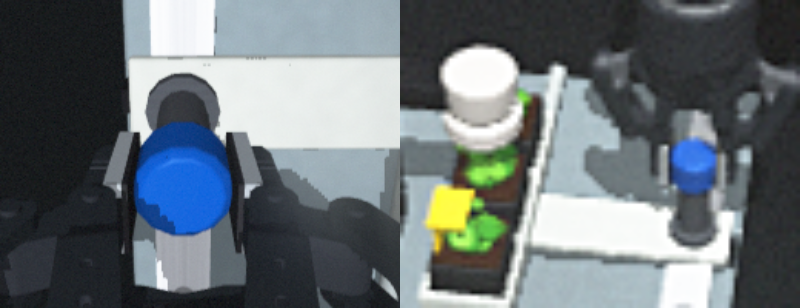

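The jaws straddle the knob from both sides. Width is 30 mm (slightly under 32) and the force is steady. Now I'll pull up about 15 mm.

```bash
python3 -m pendant '{"dp":[[0,0,0.1],[0,0,0.1],[0,0,0.1],[0,0,0.08],[0,0,0],[0,0,0]],"angular":[[0,0,0],[0,0,0],[0,0,0],[0,0,0],[0,0,0],[0,0,0]]}'
python3 - <<'E'
from m import *
for b in [(300,165,325,198)]: print(blob('scene',(105,130,40),(130,255,255),b))
print(blob('side',(105,130,40),(130,255,255),(335,190,358,220)), robot.sense()['force'])
print(proj('side',[.4832,-.0569,.0975]),proj('side',[.4832,-.0569,.1125]))
E
```

```text
t: 10.97
position: [0.4834, -0.0576, 0.0652]
orientation: [2.287, 2.153, 0.001]
force: [4.2, -0.3, -9.2]
width: 0.0298
(np.float64(308.7866666666667), np.float64(180.13333333333333), 75)
(np.float64(346.25), np.float64(203.58035714285714), 112) [ 4.14781126 -0.50440081 -8.31501955]
(np.float64(346.38710809452544), np.float64(207.5342872504024)) (np.float64(346.4343190875966), np.float64(203.8553636983775))
```

The knob rose about 15 mm (side row 207.4→203.6) with an 8.3 N spring load, so the pin is clear. Now I'll slide 60 mm towards -y.

```bash
python3 -m pendant '{"dp":[[-0.008,-0.12,0],[-0.013,-0.23,0],[-0.013,-0.23,0],[-0.013,-0.23,0],[-0.013,-0.23,0],[-0.013,-0.23,0],[-0.013,-0.18,0],[0,-0.05,0]],"angular":[[0,0,0],[0,0,0],[0,0,0],[0,0,0],[0,0,0],[0,0,0],[0,0,0],[0,0,0]]}'
python3 -m pendant '{"dp":[[0,0,0],[0,0,0]],"angular":[[0,0,0],[0,0,0]]}'
python3 - <<'E'
from m import *
print(blob('side',(105,130,40),(130,255,255),(335,175,365,210)), robot.sense()['force'])
print(proj('side',[.4796,-.1168,.1125]))
E
```

```text
t: 11.73
position: [0.4799, -0.1181, 0.0652]
orientation: [2.288, 2.152, 0.001]
force: [5.4, 1.2, -8.7]
width: 0.0302
t: 11.9
position: [0.48, -0.1179, 0.0653]
orientation: [2.286, 2.153, 0.0]
force: [4.3, -1.6, -8.9]
width: 0.0299
(np.float64(348.6388888888889), np.float64(189.32407407407408), 108) [ 5.15309273 -1.30060779 -8.41296886]
(np.float64(348.8446682907917), np.float64(189.61293906040675))
```

It moved 60.3 mm. Lowering the pin.

```bash
python3 -m pendant '{"dp":[[0,0,-0.07],[0,0,-0.07],[0,0,-0.07],[0,0,-0.07],[0,0,-0.07],[0,0,-0.03],[0,0,0],[0,0,0]],"angular":[[0,0,0],[0,0,0],[0,0,0],[0,0,0],[0,0,0],[0,0,0],[0,0,0],[0,0,0]]}'
python3 - <<'E'
from m import *
print(blob('side',(105,130,40),(130,255,255),(335,180,365,215)), robot.sense())
print(proj('side',[.4796,-.1168,.0975]))
a=robot.camera('side')[:,:,::-1][150:290,240:380];b=robot.camera('scene')[:,:,::-1][150:290,240:380]
cv2.imwrite('pics/e.png',np.hstack([cv2.resize(a,(400,400),interpolation=2),cv2.resize(b,(400,400),interpolation=2)]))
E
```

```text
t: 12.62
position: [0.48, -0.1176, 0.051]
orientation: [2.286, 2.153, 0.001]
force: [3.4, -0.1, 2.9]
width: 0.03
(np.float64(348.49056603773585), np.float64(192.9056603773585), 106) {'t': 12.6667, 'qpos': array([-2.63689558e-01,  3.41143642e-01,  1.95390232e+00,  1.20614254e-04,
        8.45225223e-01, -2.03795346e-01]), 'joint_vel': array([-0.00048648,  0.00094935,  0.00084012, -0.0008519 , -0.00268474,
        0.00166723]), 'joint_efforts': array([ 2.52804988e-03, -3.49761093e+01, -1.49136704e+01, -1.98121386e-02,
        9.28802658e-01,  3.40694405e-04]), 'position': array([ 0.48002266, -0.11765002,  0.05092853]), 'orientation': array([2.28626232e+00, 2.15309886e+00, 1.20827035e-03]), 'force': array([ 2.71225238, -0.57499218,  4.2180165 ]), 'ft_torque': array([-0.11287465, -0.48054274, -0.01408491]), 'width': 0.02979888570051946}
(np.float64(348.7823125337236), np.float64(193.28636246111623))
```

View pics/e.png

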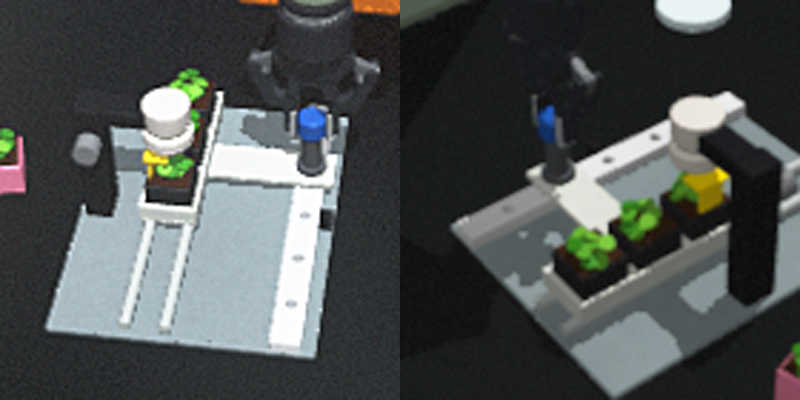

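Side view: the tagged pot is now under the lens, pots upright, knob held. A small extra push will show whether the pin is against its stop.

```bash
python3 -m pendant '{"dp":[[0,0,-0.03],[0,0,0],[0,0,0],[0,0,0]],"angular":[[0,0,0],[0,0,0],[0,0,0],[0,0,0]]}'
python3 -m pendant '{"dp":[[0,0.05,0],[0,0,0],[0,0,0]],"angular":[[0,0,0],[0,0,0],[0,0,0]]}'
```

```text
t: 13.1
position: [0.4801, -0.1177, 0.0508]
orientation: [2.286, 2.153, 0.002]
force: [0.7, -0.9, 15.1]
width: 0.0299
t: 13.35
position: [0.4802, -0.1164, 0.0508]
orientation: [2.284, 2.153, 0.0]
force: [0.5, -3.0, 14.0]
width: 0.0299
```

The extra 1.2 mm command raised the push to 15 N with no movement, and the height matches the start (0.0508 against 0.0509). The sideways nudge met resistance within the play, so the pin is home and the grip holds.

```bash
python3 -c "
from plant import robot
s=robot.sense();print(s['t'],s['position'],s['force'],s['width']);print(robot.hand_in())"
```

```text
13.35 [ 0.48019666 -0.11642325  0.05081521] [ 0.49888245 -2.9583474  14.04223591] 0.029870853639591
the job is handed in; nothing more can be done
None
```

I pressed green right down and let it up, then yellow, and left red alone. I then gripped the blue knob, pulled it up about 15 mm, and slid the carrier 60 mm towards the robot's right (world −y). I let the pin home there and handed in at 13.4 s, still holding the knob.

**Checks that agreed**
- **Keys:** both bottomed at the same height, green at 26 N and yellow at 13 N. Green was seen up again afterwards. I did not check yellow with a picture after lifting off it.
- **Pin:** before handing in, the knob was at its starting height (0.0508 against 0.0509 m). An extra downward push raised the force to about 15 N without movement. A 2 mm sideways nudge met resistance after 1.3 mm.
- **Pots:** the last picture shows the tagged pot under the lens and all three pots upright. I did not measure how far it is off the lens axis.
- **Bystanders:** the arm touched none of them on its path. I did not measure their positions again at the end.

**Checks that disagreed**
- **Fingertips:** the shut tips touched the keys about 30 mm above the reported TCP. I worked from contact force and pictures instead.
- **Grip width:** it read 30 mm on the 32 mm knob, but the grip held throughout.

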